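Clip a sprung magnifier onto the tube rack's rim and hold its rod out at the mark

ROBOT

A 6-joint arm with a two-finger parallel gripper is mounted at the origin on the work surface. World frame = base frame: x ahead of the robot, y to its left, z up, the work surface at z = 0. Lengths are in mm, angles in rad, forces in N, time in s.
With the tool pointing down it reaches from about 275 to 975 mm from the base axis. Payload 8.4 kg.
Tool frame: the origin (TCP) lies at the very end of the fingers, on their centre line; the grasp point (between the pads) lies 19 mm behind it (r.hold_point_z is the y of the grasp point in the tool frame, in mm); y points along the fingers, z is the direction in which the jaws open and shut, and the axes are right-handed (so a half turn about y gives the same grasp; the last joint's range is limited). The gripper opens to 92 mm and grips with 3 to 60 N. Pads are 20 mm wide; open, the fingers measure 128 mm over their backs; the gripper's body (75 mm by 189 mm) begins 69 mm behind the grasp point.
Start: joints at [-1.3, 0.353, 1.633, -0, 1.155, -0.002], TCP at [168.391, -601.89, 177.583] pointing down, gripper open.
Joint ranges: [-2.63, 2.63], [-0.92, 2.1], [0.06, 2.66], [-1.3, 4.44], [0, 2.69], [-3.02, 3.02]. Speed limits (rad/s): [2.22, 2.22, 2.79, 3.14, 3.14, 3.14].

INTERFACE

Orientations are given as a unit quaternion [w, x, y, z].
In Python, from bench import r gives the robot as it stands.
- The arm moves only by the shell command python3 -m pendant 'ROWS' [FORCE]. ROWS is JSON, one flat list of numbers, 5 for each row, row after row: the gripper's target within -1 to 1 (shut at 1, half-way at 0, fully open at -1), then the shift along the tool's x, y, z in units of 40 mm (1.0 is 40 mm), then the turn about the tool's y in units of 5 degrees (1.0 is 5 degrees). A call has 1 to 10 rows; each row is the pose to reach, as a shift and turn from the pose commanded when the call began, along the tool's axes at that moment; what a row does not reach only later rows make up. A row lasts 1/10 s, in which the tool goes at most 50 mm and 8.59 degrees, less where a joint would pass 70% of its speed; a pose out of reach is approached as far as the arm can. A call with a gripper value outside its range is refused whole. The fingers move at their own pace and stop on an object; FORCE is the grip in N (left out, the last holds). Time passes only in rows, so rows that repeat a pose let the fingers close. It gives the time, the measured TCP pose, the force and the opening at its end, in the units of the state.
- r.state(): the state, without advancing time (a new reading comes with each control period).
- r.snapshot(name): name is "scene" or "top" or "wrist"; returns a dict with "color" (480x640x3 uint8, red, green, blue), "intrinsics" (3x3 intrinsics, pixels), "R" (3x3) and "t" (3): a world point X has camera coordinates R X + t. Camera axes: x right, y down, z forward; pixel columns grow to the right and rows downward; lengths in mm; the calibration is good to about 2 mm. A picture is of the moment at which its call begins. There is no depth.
- r.finish_job(): hands the job in, once; it reports no verdict.
The state is a dict: "clock": time; "q": joint angles; "joint_velocities": joint speeds; "effort": joint torques, N m; "tool_pos": TCP position; "tcp_rot": TCP orientation; "force": force on the tool from outside, world axes, zero at the start; "ft_torque": the same for the moment, N m; "opening": opening from 0.0 (shut) to 1.0 (fully open).
Only numpy, scipy, OpenCV 4.12 (cv2) and the standard library are available. Lean on these libraries where they do the work, as an engineer would, in place of code of your own. Each camera call takes 0.05 s, during which the arm holds its last target.

TASK

Clip the clip-on magnifier onto the raised rim of the tube rack, standing upright with its lens reaching over the tubes, and let go of the clip. Then take the knob on top of its telescoping rod, pull the rod up against its spring until the dark ring on the rod is level with the mouth of the outer tube (50 mm out), and finish holding it there so the tubes can be inspected. Leave the bottle, the jar and the white box alone.

Things in the scene. Friction and masses are not known exactly. Their poses are not given: they have to be found in the camera images.
- clip_grip (a point): Grip point of the loose, upright clip-on magnifier (0.18 kg), standing on its jaws: midway between the two black clamp levers, 72 mm above the jaws' underside. y runs along the jaws, x is the way the lens points, z up. Levers: one on each x side, 26 mm wide (y), 40 to 84 mm above the underside; here 47 mm over their outsides when free, 28 mm when squeezed fully to their stops.
- jaw_a (a joint): Opening angle of the jaws (rad; both are linked and move equally): 0 shut, about 0.03 to 0.05 when clipped on the rim, 0.30 fully open. Squeezing the levers opens them: about 5 N at the start, 8 N at the stops (more is safe). Let go, the spring shuts them.
- saddle (a point): Middle of the underside of the clip's grey saddle above the levers' midline: 58 mm straight below clip_grip, 14 mm above the jaws' underside; it comes to rest on the rim's top. Same axes. Jaws: on each x side, from y = -20 to +75 mm, inward teeth at the bottom 5 mm high (gap 5 mm shut, 27 mm open) that catch under the rim's bead, outward lips to x = +-19 mm.
- knob_mid (a point): Centre of the black round knob on top of the telescoping rod, 18 mm in diameter and 30 mm tall, axis vertical: where to pull. With the rod in, it is 33 mm above clip_grip and +55 mm from it in y. The lens arm and lens lie 18 to 26 mm below it on the +x side. It moves with the rod. Same axes as clip_grip.
- lens_mid (a point): Centre of the round level lens (44 mm across, 6 mm thick), carried by the rod: 50 mm from the rod's axis in +x and 22 mm below the knob's centre. Same axes as clip_grip.
- tube_mouth (a point): Mouth (top centre) of the steel outer tube of the telescope (18 mm across), 4 mm above clip_grip and +55 mm from it in y; part of the clip. Same axes as clip_grip.
- lens_rod (a joint): How far the rod is pulled out of its outer tube (m): 0 fully in (the spring takes it back there), 0.050 when the dark ring (4 mm wide, hidden in the tube at first) is level with the tube's mouth, 0.075 the stop. The spring pulls back with 3 N at 0 and 5.5 N at 0.050.
- rim_mid (a point): Middle of the top of the raised rim, 85 mm above the bench, of the fixed aluminium carrier that holds the grey tube block. y along the rim (+-120 mm), x level, across it towards the tubes, z up. Rim: upright 4 mm plate topped by a bead 12 mm wide, 8 mm high. Base plate 8 mm high, x = -30 to +145 mm. Tubes at x = 48 to 128, y = -85 to +85 mm; caps end 23 mm below the rim's top.
- reagent: Amber bottle, 60 mm in diameter, 130 mm tall, a bystander beyond the rack; origin at the centre of its underside.
- jar: White jar, 60 mm in diameter, 70 mm tall, a bystander beyond the place where the clip stands; origin at the centre of its underside.
- tipbox: White box 80 x 120 x 50 mm, a bystander beyond the rack; origin at the centre of its underside.

How it is judged (in metres and radians):
On the way:
1. the magnifier is clipped upright on the rim, lens over the tubes, jaws shut, and the robot has let go of it (x of clip_grip in the frame of rim_mid between -0.006 and 0.006 m and z of clip_grip in the frame of rim_mid between 0.053 and 0.063 m and y of lens_mid in the frame of rim_mid between -0.085 and 0.085 m and x of lens_mid in the frame of rim_mid above 0.03 m and angle between the y axis of clip_grip and the y axis of rim_mid, either way round below 0.12 rad and angle between the z axis of clip_grip and the z axis of rim_mid, either way round below 0.12 rad and value of joint jaw_a below 0.12 rad and contact force between clip and the fingers below 0.2 N and value of joint lens_rod below 0.01 m), for 0.2 s.
At the end, for the whole second after the job is handed in: The magnifier is still clipped on the rim (saddle on the bead within -5/+5 mm in height and 6 mm across, in line and upright within 0.12 rad, jaws shut on the bead, lens on the tube side and within 85 mm of the rim's middle along it), and the fingers hold the rod still, 44 to 56 mm out of its tube (x of clip_grip in the frame of rim_mid between -0.006 and 0.006 m and z of clip_grip in the frame of rim_mid between 0.053 and 0.063 m and y of lens_mid in the frame of rim_mid between -0.085 and 0.085 m and x of lens_mid in the frame of rim_mid above 0.03 m and angle between the y axis of clip_grip and the y axis of rim_mid, either way round below 0.12 rad and angle between the z axis of clip_grip and the z axis of rim_mid, either way round below 0.12 rad and value of joint jaw_a below 0.12 rad and value of joint lens_rod between 0.044 and 0.056 m and velocity of joint lens_rod between -0.01 and 0.01 m/s and contact force between lens_rod and the fingers above 2 N); the arm keeps its last pose, push and grip.
It fails at once if the bottle is pushed away or tipped over (distance of reagent from where it was at the start of the episode above 0.03 m or angle between reagent's own z axis and vertical above 0.5 rad).
It fails at once if the jar is pushed away or tipped over (distance of jar from where it was at the start of the episode above 0.03 m or angle between jar's own z axis and vertical above 0.5 rad).
It fails at once if the white box is pushed away or tipped over (distance of tipbox from where it was at the start of the episode above 0.03 m or angle between tipbox's own z axis and vertical above 0.5 rad).
It also fails if it takes over 45 s, if anything falls off the work surface, if the arm or the gripper's body presses on something with over 40 N, if the wrist force passes 120 N, or if a joint passes its speed limit or range.

## Working session

There is one attempt and no reset: what is moved stays moved. The work goes in short steps, Python scripts to look and compute and a shell command to move; the robot and the scene stay as the last step left them, time stands still between calls to the robot, and variables do not carry over. Pictures are saved under pics/ and viewed, and the job is handed in when it is done.

```bash
ls; mkdir -p pics
cat > h.py <<'E'
import numpy as np, cv2
from bench import r
def snap(n,f):
    s=r.snapshot(n); cv2.imwrite('pics/'+f+'.png',s['color'][:,:,::-1]); np.savez('pics/'+f+'.npz',K=s['intrinsics'],R=s['R'],t=s['t']); return s
def load(f):
    d=np.load('pics/'+f+'.npz'); return d['K'],d['R'],d['t']
def ray(f,uv):
    K,R,t=load(f); d=R.T@np.linalg.solve(np.array(K),np.array([uv[0],uv[1],1.])); return -R.T@t,d
def atz(f,uv,z):
    c,d=ray(f,uv); return c+d*(z-c[2])/d[2]
def proj(f,X):
    K,R,t=load(f); p=K@(R@np.array(X,float)+t); return p[:2]/p[2]
def tri(obs):
    A=np.zeros((3,3));b=np.zeros(3)
    for f,uv in obs:
        c,d=ray(f,uv); d=d/np.linalg.norm(d); P=np.eye(3)-np.outer(d,d); A+=P;b+=P@c
    return np.linalg.solve(A,b)
def crop(f,x0,y0,x1,y1,k,out):
    im=cv2.imread('pics/'+f+'.png')[y0:y1,x0:x1]; cv2.imwrite('pics/'+out+'.png',cv2.resize(im,None,fx=k,fy=k,interpolation=cv2.INTER_CUBIC))
E
python3 - <<'E'
from h import *
for n in ('scene','top','wrist'):
    s=snap(n,n+'0'); print(n,(-s['R'].T@s['t']).round(),s['R'].round(2).tolist())
print(r.state(), r.hold_point_z)
E
```

```text
pics
scene [1037. -533.  535.] [[0.77, 0.64, 0.01], [0.34, -0.39, -0.86], [-0.55, 0.66, -0.52]]
top [ 392.   29. 1115.] [[-0.02, -1.0, 0.01], [-0.98, 0.02, -0.18], [0.18, -0.02, -0.98]]
wrist [ 247. -579.  383.] [[0.27, -0.96, -0.0], [-0.92, -0.26, 0.29], [-0.28, -0.08, -0.96]]
{'clock': 0.15, 'q': array([-1.30042690e+00,  3.53466991e-01,  1.63393259e+00,  1.32285383e-05,
        1.15519153e+00, -2.39260512e-03]), 'joint_velocities': array([ 0.00062868, -0.00262181, -0.00410405, -0.00046847, -0.00030099,
       -0.0008379 ]), 'effort': array([ 1.91511836e-04, -5.94209003e+01, -3.34468997e+01,  6.97639980e-02,
        2.04304332e-02, -7.56291661e-05]), 'tool_pos': array([ 168.27374762, -601.51064706,  177.06309227]), 'tcp_rot': array([ 0.09609247, -0.0961783 ,  0.70089154, -0.70019071]), 'force': array([-0.26464952, -0.06941809, -0.15605907]), 'ft_torque': array([0.03221563, 0.02276023, 0.02327063]), 'opening': 0.9998658376265557} -18.700000000000003
```

View pics/scene0.png

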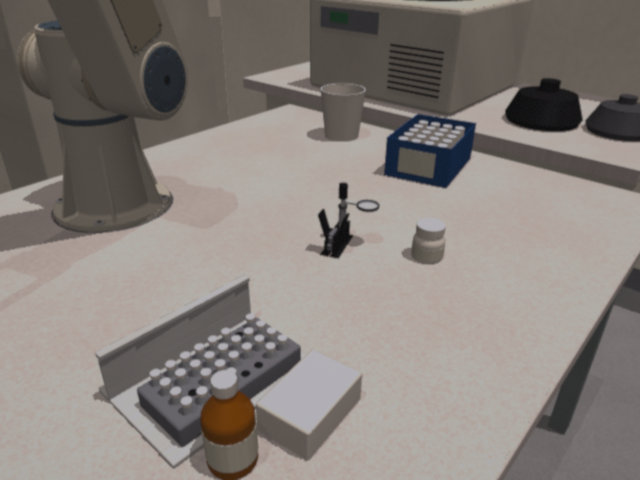

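View pics/top0.png

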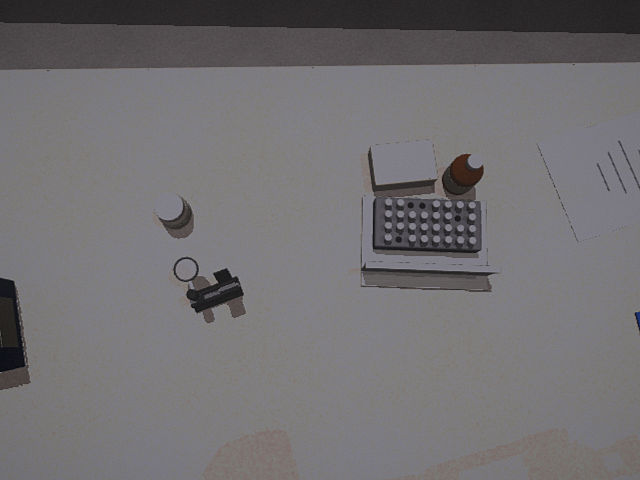

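View pics/wrist0.png

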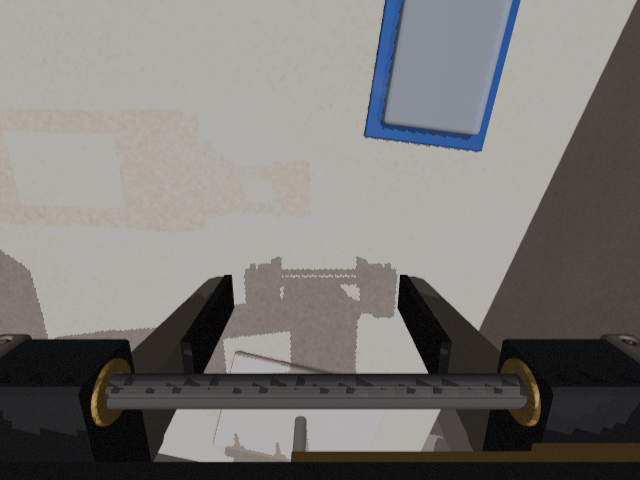

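Run:
```python
from h import *
crop('top0',160,240,260,320,8,'tc'); crop('top0',350,180,510,300,5,'tr')
crop('scene0',300,170,400,270,6,'sc'); crop('scene0',90,270,270,420,4,'sr')
```

```text
(no output)
```

View pics/tc.png

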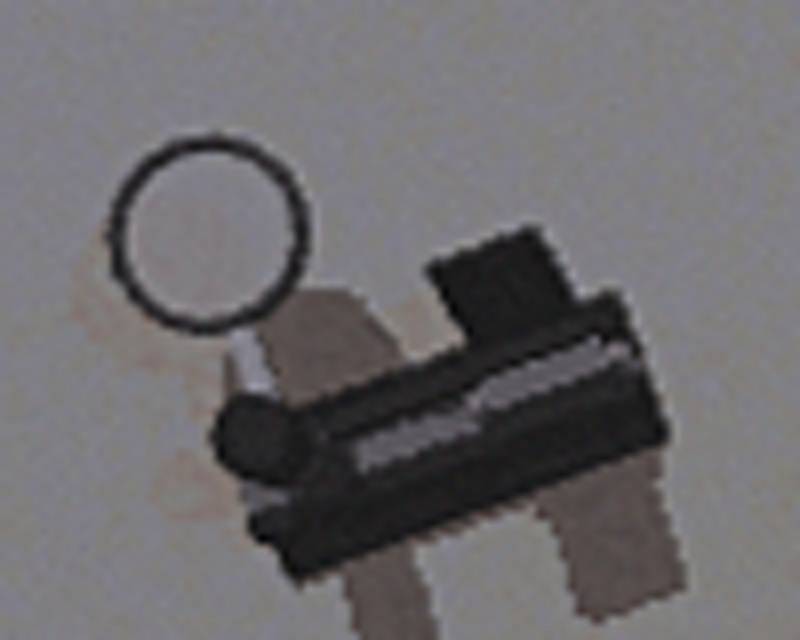

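View pics/tr.png

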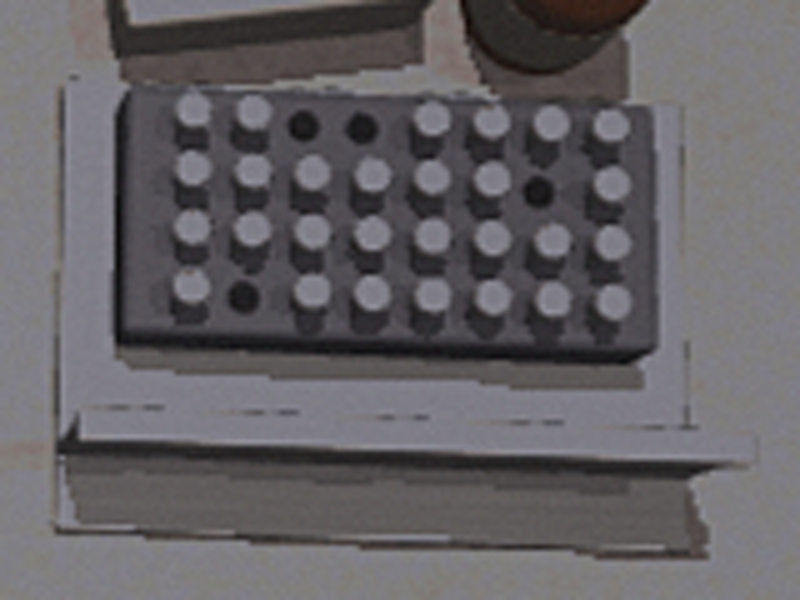

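View pics/sc.png

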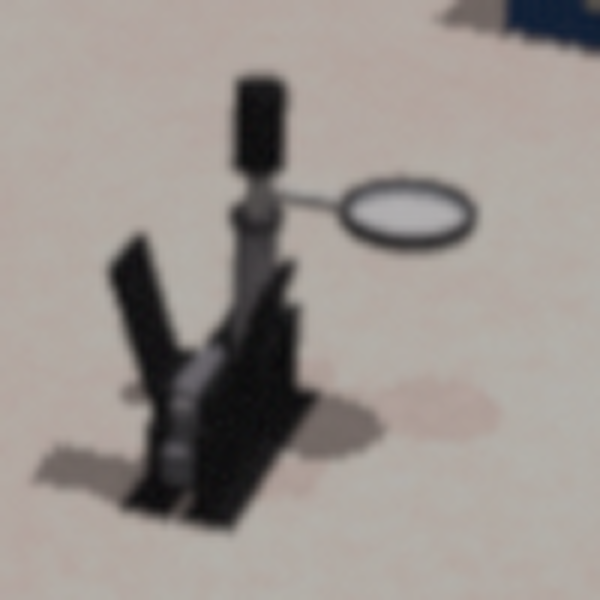

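View pics/sr.png

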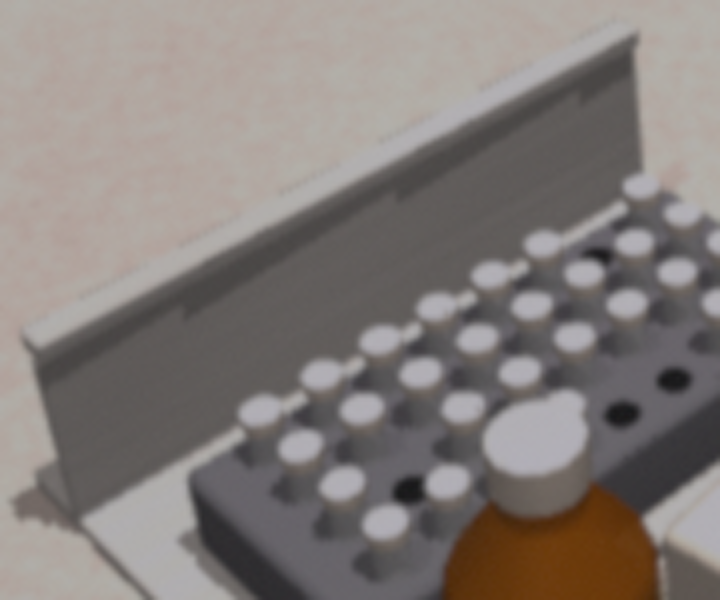

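Run:
```python
from h import *
P=lambda x,y,k,x0,y0:(x0+x/k,y0+y/k)
def show(n,*a): print(n,np.round(a[0],1))
lt=P(210,233,8,160,240); kt=P(263,437,8,160,240)
ls=P(408,213,6,300,170); ks=P(260,125,6,300,170); kst=P(260,82,6,300,170)
show('lens tri',tri([('top0',lt),('scene0',ls)])); show('lens top z83',atz('top0',lt,83)); show('lens scene',atz('scene0',ls,83))
show('knobtop tri',tri([('top0',kt),('scene0',kst)])); show('knobtop z120',atz('top0',kt,120)); show('knobmid scene',atz('scene0',ks,105))
L=P(77,425,5,350,180);R=P(757,451,5,350,180)
Ls=P(633,36,4,90,270);Rs=P(36,340,4,90,270)
a=atz('top0',L,85);b=atz('top0',R,85)
show('rim +y',a);show('rim -y',b); print(np.linalg.norm(a-b),(a+b)/2,np.arctan2(*(a-b)[:2]))
a=tri([('top0',L),('scene0',Ls)]);b=tri([('top0',R),('scene0',Rs)])
show('tri',a);show('tri',b);show('s',atz('scene0',Ls,85));show('s',atz('scene0',Rs,85))
# lever tops, clip jaws bottom corners
for n,p in [('front lever top edge L',(427,268)),('front R',(540,226))]: show(n,atz('top0',P(*p,8,160,240),84))
```

```text
lens tri [526.3 229.5  82. ]
lens top z83 [525.3 228.5  83. ]
lens scene [528. 229.  83.]
knobtop tri [478.8 211.  119.3]
knobtop z120 [477.2 209.5 120. ]
knobmid scene [480.8 212.4 105. ]
rim +y [526.7 -86.5  85. ]
rim -y [ 513.2 -326.4   85. ]
240.33642443570892 [ 519.94151096 -206.45421233   85.        ] 0.05622408915644543
tri [528.6 -86.3  77.7]
tri [ 514.5 -325.4   82.6]
s [537.5 -92.3  85. ]
s [ 518.8 -325.1   85. ]
front lever top edge L [516.6 180.8  84. ]
front R [525.4 156.1  84. ]
```

```bash
cat >> h.py <<'E'
from scipy.spatial.transform import Rotation as Ro
def tool():
    s=r.state(); w,x,y,z=s['tcp_rot']; return s,np.array(s['tool_pos']),Ro.from_quat([x,y,z,w]).as_matrix()
def plan(target,zdir=None):
    s,p,R=tool(); d=R.T@(np.array(target,float)-p)/40
    print('clock',s['clock'],'pos',p.round(1),'open',round(s['opening'],3),'F',np.round(s['force'],1)); print('R cols x,y,z',R.T.round(3).tolist())
    print('shift',d.round(3))
    if zdir is not None:
        v=R.T@np.array(list(zdir)+[0.]); a=np.arctan2(v[0],v[2]) # turn about y moves z toward x
        for k in (a,a-np.pi*np.sign(a)): print('turn',round(np.degrees(k)/5,3))
        print('q',np.round(s['q'],3))
E
python3 - <<'E'
from h import *
plan([498,159.5,250],(np.cos(.35),np.sin(.35)))
E
```

```text
clock 0.15 pos [ 168.3 -601.5  177.1] open 1.0 F [-0.3 -0.1 -0.2]
R cols x,y,z [[-0.963, -0.269, -0.0], [-0.0, 0.001, -1.0], [0.269, -0.963, -0.001]]
shift [-13.064  -1.807 -16.103]
turn -18.885
turn 17.115
q [-1.3    0.353  1.634  0.     1.155 -0.002]
```

```bash
python3 -m pendant '[-1,-13.06,-1.8,-16.1,-18.9,-1,-13.06,-1.8,-16.1,-18.9,-1,-13.06,-1.8,-16.1,-18.9,-1,-13.06,-1.8,-16.1,-18.9,-1,-13.06,-1.8,-16.1,-18.9,-1,-13.06,-1.8,-16.1,-18.9,-1,-13.06,-1.8,-16.1,-18.9,-1,-13.06,-1.8,-16.1,-18.9,-1,-13.06,-1.8,-16.1,-18.9,-1,-13.06,-1.8,-16.1,-18.9]' 25
python3 - <<'E'
from h import *
plan([498,159.5,250],(np.cos(.35),np.sin(.35)))
E
```

```text
clock: 1.15
tool_pos: [366.6, -142.9, 221.2]
tcp_rot: [0.549, -0.549, 0.445, -0.446]
force: [1.3, -0.5, -0.7]
opening: 0.995
clock 1.15 pos [ 366.6 -142.9  221.2] open 0.995 F [ 1.3 -0.5 -0.7]
R cols x,y,z [[0.206, -0.978, 0.0], [0.001, -0.0, -1.0], [0.978, 0.206, 0.001]]
shift [-6.72  -0.72   4.774]
turn -1.63
turn 34.37
q [-0.375 -0.073  2.036  0.     1.178 -0.583]
```

```bash
python3 -m pendant '[-1,-6.5,-0.7,4.7,-1.5,-1,-6.5,-0.7,4.7,-1.5,-1,-6.5,-0.7,4.7,-1.5,-1,-6.5,-0.7,4.7,-1.5,-1,-6.5,-0.7,4.7,-1.5,-1,-6.5,-0.7,4.7,-1.5,-1,-6.5,-0.7,4.7,-1.5,-1,-6.5,-0.7,4.7,-1.5,-1,-6.5,-0.7,4.7,-1.5,-1,-6.5,-0.7,4.7,-1.5]'
python3 - <<'E'
from h import *
plan([498,159.5,250],(np.cos(.35),np.sin(.35)))
snap('wrist','w1')
E
```

```text
clock: 2.15
tool_pos: [497.6, 146.5, 248.6]
tcp_rot: [-0.575, 0.576, -0.411, 0.41]
force: [-0.1, -0.2, 0.3]
opening: 1.0
clock 2.15 pos [497.6 146.5 248.6] open 1.0 F [-0.1 -0.2  0.3]
R cols x,y,z [[0.326, -0.945, 0.0], [-0.001, -0.001, -1.0], [0.945, 0.326, -0.001]]
shift [-0.305 -0.036  0.115]
turn -0.204
turn 35.796
q [ 0.284  0.122  1.773 -0.     1.248 -0.049]
```

View pics/w1.png

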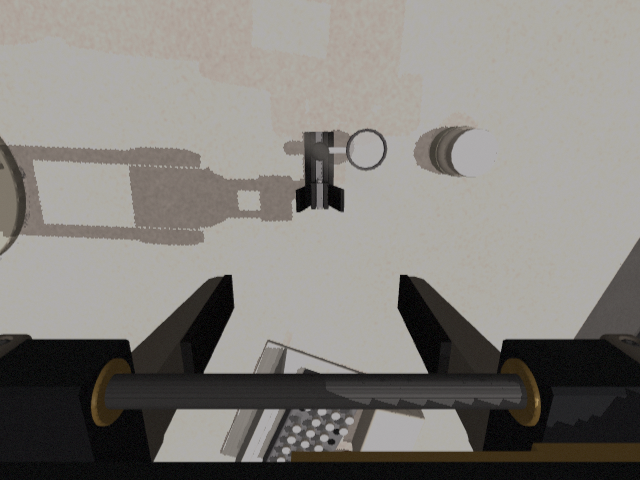

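Run:
```python
from h import *
crop('w1',280,120,400,220,6,'w1c')
K,R,t=load('w1'); print(-R.T@t,K[0,0])
c=lambda g,th,p: np.array([g[0]+np.cos(th)*p[0]-np.sin(th)*p[1],g[1]+np.sin(th)*p[0]+np.cos(th)*p[1],72+p[2]])
for n,p in dict(lens=(50,55,11),knobtop=(0,55,48),lev1=(23.5,13,12),lev2=(23.5,-13,12),lev3=(-23.5,13,12),lev4=(-23.5,-13,12)).items():
    print(n,((proj('w1',c((498,159.5),.35,p))-[280,120])*6).round(),((proj('top0',c((498,159.5),.35,p))-[160,240])*8).round())
```

```text
[470.28988921 225.34591434 454.42483532] 336.46343925665286
lens [517. 184.] [211. 229.]
knobtop [239. 200.] [255. 428.]
lev1 [367. 423.] [432. 272.]
lev2 [367. 561.] [544. 230.]
lev3 [112. 427.] [504. 473.]
lev4 [116. 566.] [617. 430.]
```

View pics/w1c.png

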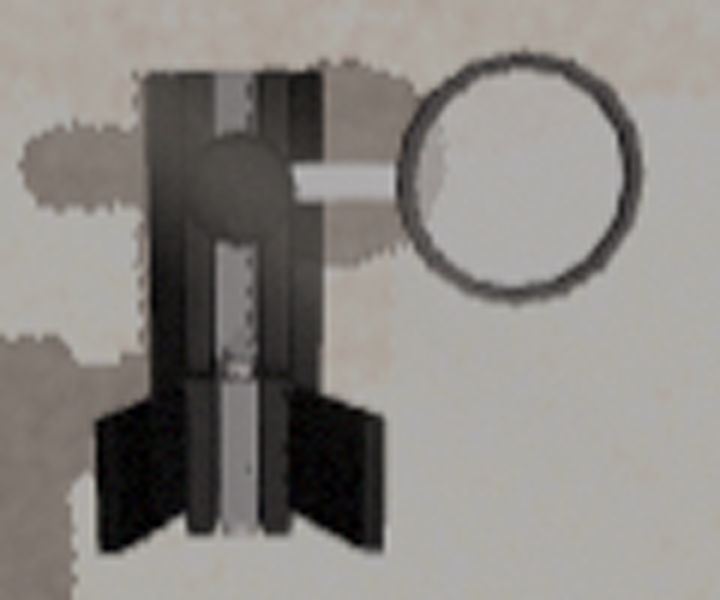

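Run:
```python
from h import *
plan([497.3,161,53],(np.cos(.34),np.sin(.34)))
```

```text
clock 2.2 pos [497.7 146.3 248.7] open 0.998 F [ 0.1 -0.2  0.3]
R cols x,y,z [[0.326, -0.946, 0.0], [-0.001, -0.0, -1.0], [0.946, 0.326, -0.001]]
shift [-0.351  4.892  0.112]
turn -0.096
turn 35.904
q [ 0.283  0.122  1.773 -0.     1.247 -0.048]
```

```bash
python3 -m pendant '[-1,-0.35,0,0.11,-0.1,-1,-0.35,0.8,0.11,-0.1,-1,-0.35,1.6,0.11,-0.1,-1,-0.35,2.4,0.11,-0.1,-1,-0.35,3.2,0.11,-0.1,-1,-0.35,4.0,0.11,-0.1,-1,-0.35,4.5,0.11,-0.1,-1,-0.35,4.88,0.11,-0.1,-1,-0.35,4.88,0.11,-0.1]'
python3 - <<'E'
from h import *
plan([497.3,161,53],(np.cos(.34),np.sin(.34)))
snap('wrist','w2')
E
```

```text
clock: 3.1
tool_pos: [496.3, 162.0, 51.9]
tcp_rot: [-0.577, 0.579, -0.409, 0.407]
force: [0.4, -0.9, 0.1]
opening: 0.998
clock 3.1 pos [496.3 162.   51.9] open 0.998 F [ 0.4 -0.9  0.1]
R cols x,y,z [[0.335, -0.942, -0.0], [-0.003, -0.001, -1.0], [0.942, 0.335, -0.003]]
shift [ 0.03  -0.028  0.014]
turn 0.013
turn -35.987
q [ 0.312  0.358  1.956  0.     0.831 -0.029]
```

View pics/w2.png

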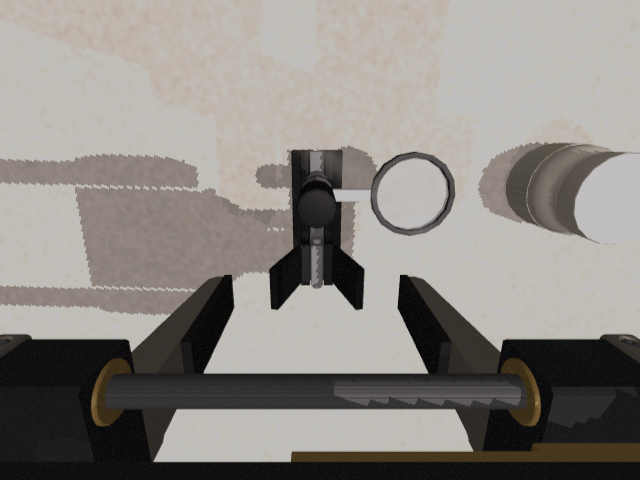

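Run:
```python
from h import *
c=lambda g,th,p: np.array([g[0]+np.cos(th)*p[0]-np.sin(th)*p[1],g[1]+np.sin(th)*p[0]+np.cos(th)*p[1],72+p[2]])
for n,p in dict(lens=(50,55,11),knobtop=(0,55,48),lev1=(25,13,12),lev2=(25,-13,12),lev3=(-25,13,12),lev4=(-25,-13,12),jawR=(19,75,-72),jawL=(-19,75,-72)).items():
    print(n,proj('w2',c((497.3,161),.34,p)).round(1))
for th in (.34,):
  for z in (52,71,90):
    for s in (-46,46): print(z,s,proj('w2',[496.3+np.cos(th)*s,162+np.sin(th)*s,z]).round())
```

```text
lens [412.9 195.2]
knobtop [317.2 210. ]
lev1 [361.9 270.5]
lev2 [360.1 312.3]
lev3 [272.  270.3]
lev4 [273.6 312. ]
jawR [342.7 149.4]
jawL [291.5 149.4]
52 -46 [246. 268.]
52 46 [386. 269.]
71 -46 [240. 280.]
71 46 [392. 280.]
90 -46 [232. 294.]
90 46 [400. 295.]
```

```bash
python3 -m pendant '[1,0,0,0,0,1,0,0,0,0,1,0,0,0,0,1,0,0,0,0,1,0,0,0,0,1,0,0,0,0,1,0,0,0,0,1,0,0,0,0]' 25
python3 - <<'E'
from h import *
plan([497.3,161,53]); snap('scene','s3'); crop('s3',270,120,430,280,4,'s3c')
E
```

```text
clock: 3.95
tool_pos: [497.9, 162.3, 53.6]
tcp_rot: [-0.578, 0.578, -0.408, 0.408]
force: [-1.1, 0.4, -0.1]
opening: 0.329
clock 3.95 pos [497.9 162.3  53.6] open 0.329 F [-1.1  0.4 -0.1]
R cols x,y,z [[0.335, -0.942, -0.0], [-0.0, 0.0, -1.0], [0.942, 0.335, -0.0]]
shift [ 0.026  0.015 -0.026]
```

View pics/s3c.png

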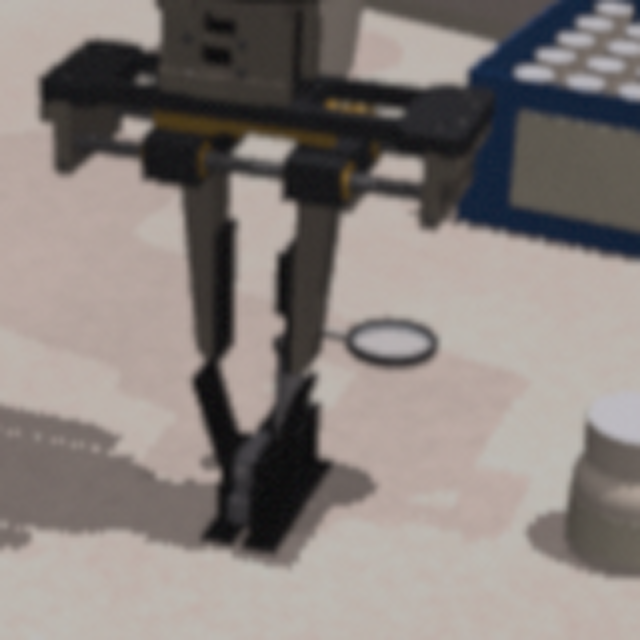

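Run:
```python
from h import *
snap('wrist','w3'); snap('top','t3'); crop('t3',140,220,280,340,5,'t3c'); print(r.state()['opening'])
```

```text
0.19394177896799744
```

View pics/w3.png

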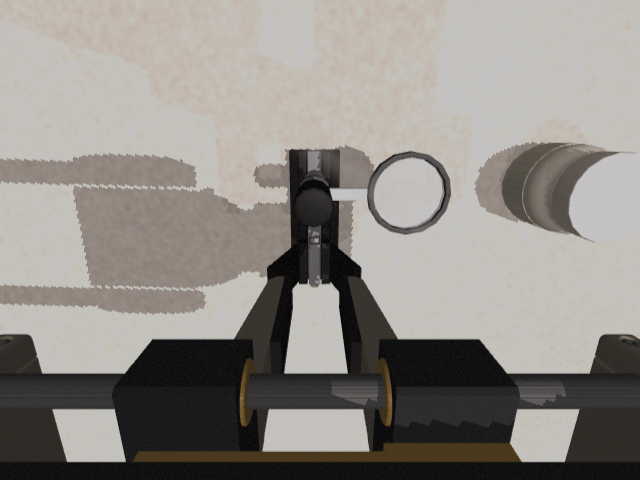

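View pics/t3c.png

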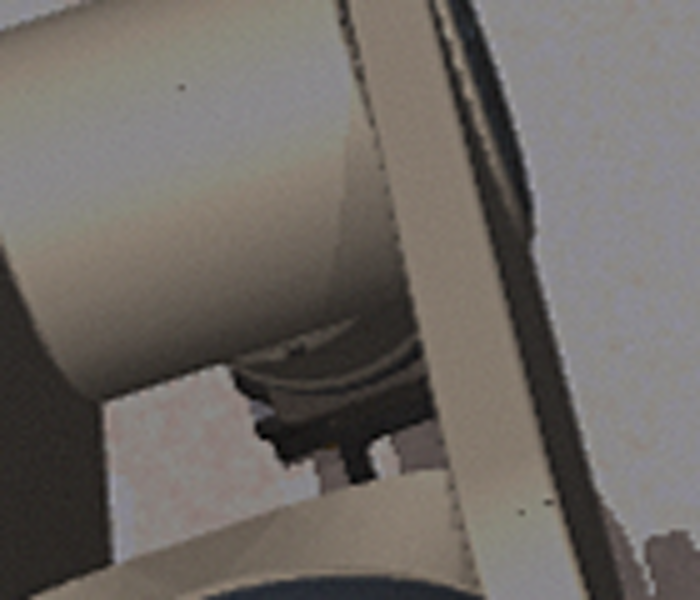

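Run:
```python
from h import *
for z in (0,53,72,84,90): print(z,((proj('s3',[497.9,162.3,z])-[270,120])*4).round())
s,p,R=tool(); print(p,s['opening'],s['clock'],s['force'])
snap('scene','s4'); crop('s4',270,120,430,280,4,'s4c');print(r.state()['opening'])
```

```text
0 [251. 525.]
53 [253. 429.]
72 [254. 393.]
84 [255. 370.]
90 [255. 358.]
[497.95947335 162.30649272  53.61396555] 0.19394177896799744 4.1 [ 0.03220095  0.46167556 -0.24627316]
0.15125278363987127
```

View pics/s4c.png

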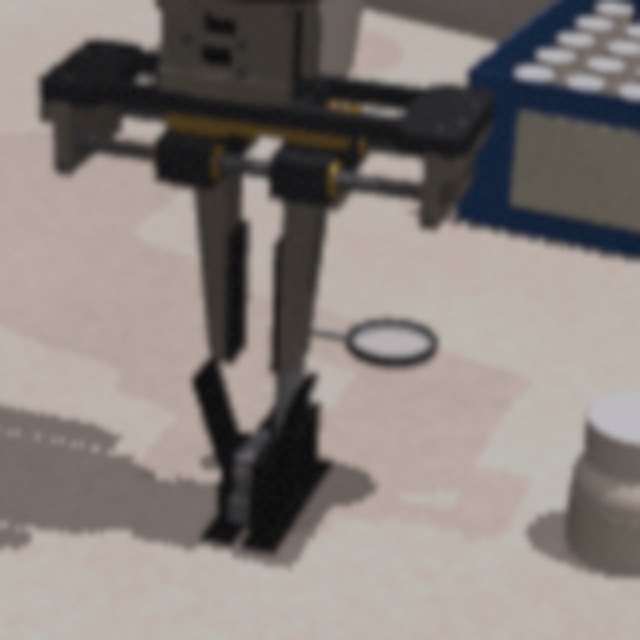

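Run:
```python
from h import *
s,p,R=tool()
# w3 pose same as now
o=s['opening']*92/2; print(o)
crop('w1',180,260,260,320,8,'w1f')
for h in (0,10,20,30,35,40,45):
    T=lambda x,y,z:p+R@np.array([x,y,z])
    q=[proj('w2',T(-10,-h,z)).round(1).tolist() for z in (-46,46)]
    q2=[proj('w2',T(10,-h,z)).round(1).tolist() for z in (-46,46)]
    q3=[((proj('s4',T(10,-h,z))-[270,120])*4).round().tolist() for z in (-o,o)]
    print(h,q,q2,q3)
```

```text
6.957628047434079
0 [[247.1, 255.2], [389.9, 255.3]] [[248.9, 283.6], [387.9, 283.8]] [[232.0, 435.0], [261.0, 440.0]]
10 [[243.9, 260.7], [393.3, 260.8]] [[245.9, 290.2], [391.2, 290.4]] [[233.0, 416.0], [261.0, 421.0]]
20 [[240.4, 266.7], [397.0, 266.8]] [[242.5, 297.5], [394.7, 297.7]] [[233.0, 397.0], [262.0, 402.0]]
30 [[236.5, 273.4], [401.1, 273.5]] [[238.9, 305.5], [398.5, 305.7]] [[234.0, 377.0], [262.0, 382.0]]
35 [[234.4, 276.9], [403.3, 277.1]] [[236.9, 309.8], [400.6, 310.0]] [[234.0, 368.0], [263.0, 373.0]]
40 [[232.2, 280.7], [405.6, 280.9]] [[234.8, 314.3], [402.8, 314.5]] [[234.0, 358.0], [263.0, 363.0]]
45 [[229.9, 284.7], [408.0, 284.9]] [[232.7, 319.0], [405.0, 319.2]] [[234.0, 348.0], [263.0, 353.0]]
```

View pics/w1f.png

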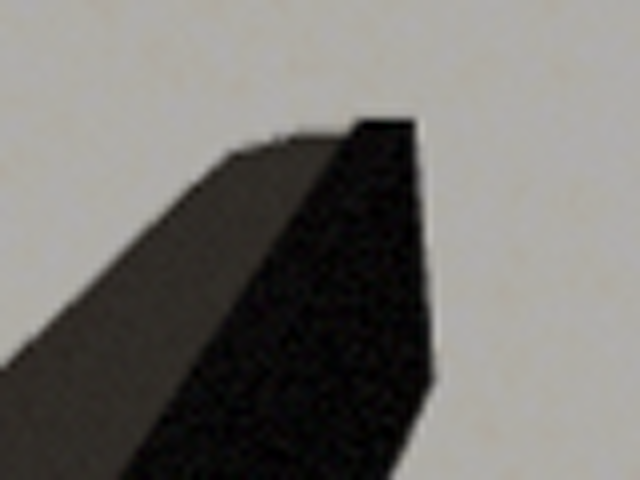

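```bash
python3 -m pendant '[-1,0,0,0,0,-1,0,0,0,0,-1,0,0,0,0,-1,0,0,0,0,-1,0,0,0,0,-1,0,0,0,0,-1,0,0,0,0,-1,0,0.3,0,0,-1,0,0.6,0,0,-1,0,0.85,0,0]' 25;python3 -m pendant '[-1,0,0,0,0]'
python3 - <<'E'
from h import *
plan([497.3,161,19]); snap('scene','s5'); crop('s5',270,120,430,280,4,'s5c')
E
```

```text
clock: 5.15
tool_pos: [497.3, 162.1, 18.1]
tcp_rot: [-0.577, 0.578, -0.408, 0.407]
force: [0.2, 0.2, -0.0]
opening: 0.989
clock: 5.25
tool_pos: [496.4, 161.8, 17.6]
tcp_rot: [-0.577, 0.579, -0.408, 0.407]
force: [0.6, -0.0, -0.3]
opening: 0.999
clock 5.25 pos [496.4 161.8  17.6] open 0.999 F [ 0.6 -0.  -0.3]
R cols x,y,z [[0.335, -0.942, -0.0], [-0.003, -0.001, -1.0], [0.942, 0.335, -0.003]]
shift [ 0.027 -0.035  0.014]
```

View pics/s5c.png

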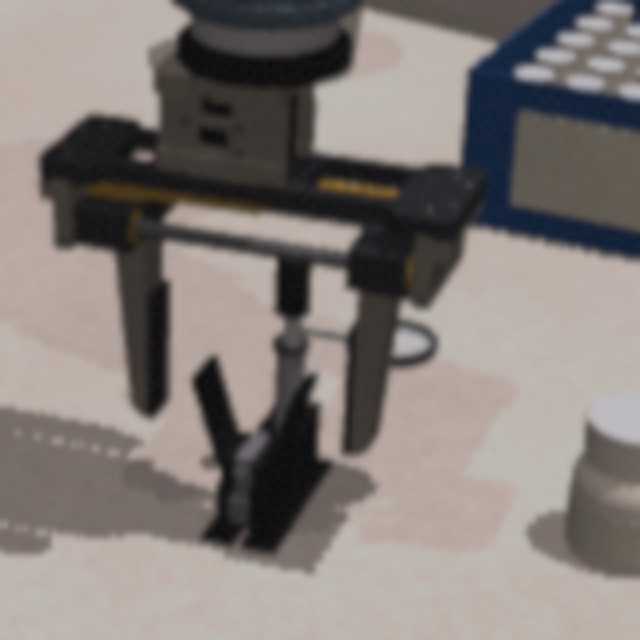

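```bash
python3 -m pendant '[1,0,0,0,0,1,0,0,0,0,1,0,0,0,0,1,0,0,0,0,1,0,0,0,0,1,0,0,0,0,1,0,0,0,0,1,0,0,0,0,1,0,0,0,0]' 25;python3 -m pendant '[1,0,0,0,0]'
python3 - <<'E'
from h import *
plan([497.3,161,19]); snap('scene','s6'); crop('s6',270,120,430,280,4,'s6c')
E
```

```text
clock: 6.2
tool_pos: [496.9, 161.6, 21.6]
tcp_rot: [-0.577, 0.579, -0.408, 0.407]
force: [-10.4, -6.0, 32.3]
opening: 0.336
clock: 6.3
tool_pos: [496.8, 161.6, 21.6]
tcp_rot: [-0.577, 0.579, -0.408, 0.407]
force: [-10.3, -6.0, 33.2]
opening: 0.335
clock 6.3 pos [496.8 161.6  21.6] open 0.335 F [-10.3  -6.   33.2]
R cols x,y,z [[0.335, -0.942, 0.0], [-0.002, -0.001, -1.0], [0.942, 0.335, -0.002]]
shift [0.018 0.066 0.006]
```

View pics/s6c.png

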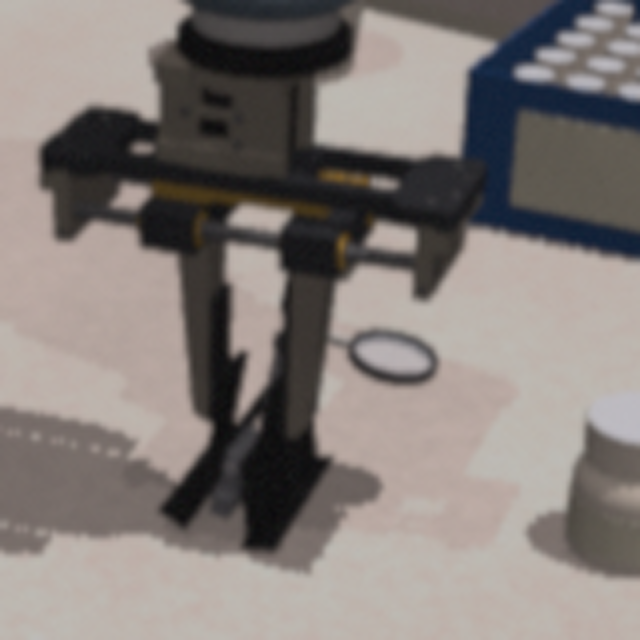

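```bash
python3 -m pendant '[1,0,-0.1,0,0,1,0,-0.2,0,0,1,0,-0.4,0,0,1,0,-0.8,0,0,1,0,-1.4,0,0,1,0,-2,0,0,1,0,-2,0,0]' 25
python3 - <<'E'
from h import *
plan([497.3,161,19]); snap('scene','s7'); crop('s7',270,80,430,240,4,'s7c'); snap('wrist','w7')
E
```

```text
clock: 7.05
tool_pos: [500.2, 163.1, 102.5]
tcp_rot: [0.579, -0.576, 0.407, -0.409]
force: [0.7, 0.8, -1.5]
opening: 0.3
clock 7.05 pos [500.2 163.1 102.5] open 0.3 F [ 0.7  0.8 -1.5]
R cols x,y,z [[0.335, -0.942, 0.0], [0.005, 0.002, -1.0], [0.942, 0.335, 0.005]]
shift [ 0.024  2.088 -0.096]
```

View pics/s7c.png

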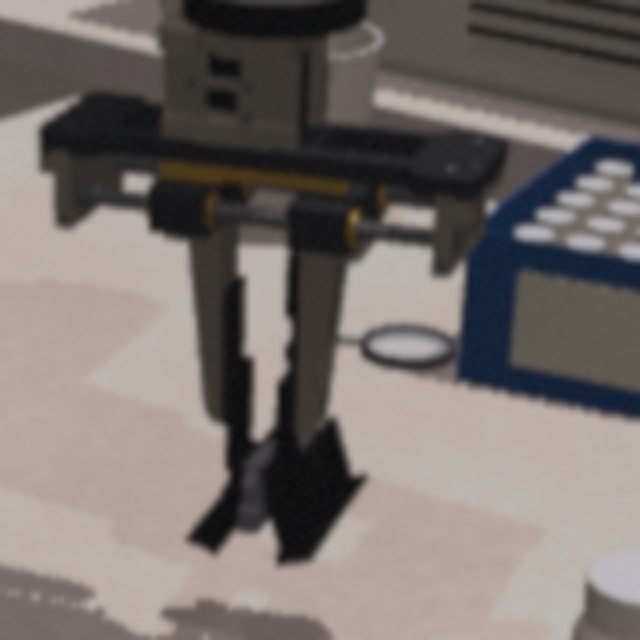

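View pics/w7.png

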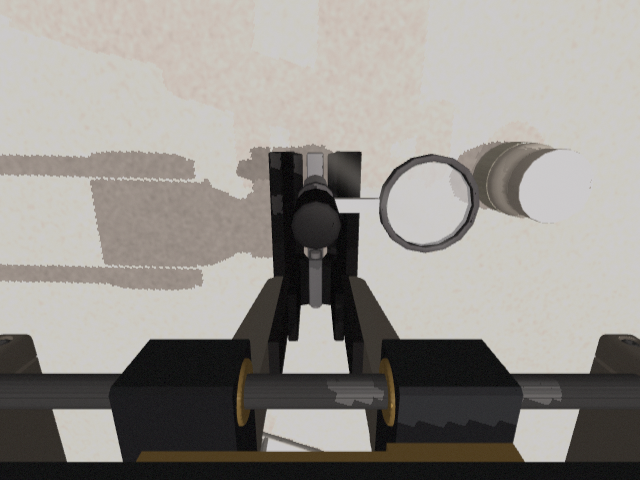

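```bash
cat >> h.py <<'E'
from scipy.optimize import least_squares
def cfit(obs,g0,tilt=False,prior=None):
    # obs: (pic, pointname/tuple clip coords, uv)
    def res(v):
        Rm=Ro.from_euler('ZYX',[v[3],v[4],v[5]]).as_matrix(); e=[]
        for f,pt,uv in obs: e+=list(proj(f,v[:3]+Rm@np.array(pt,float))-uv)
        return np.array(e+[100*v[4]*(0.3 if tilt else 10),100*v[5]*(0.3 if tilt else 10)])
    s=least_squares(res,list(g0)+[0,0]); print('grip',s.x[:3].round(1),'yaw,pitch,roll',s.x[3:].round(3),'res',s.fun.round(1)); return s.x
LENS=(50,55,11);KT=(0,55,48);KM=(0,55,33)
E
python3 - <<'E'
from h import *
o=[('w7',LENS,(429,203)),('w7',KT,(316,225)),('s7',LENS,(372,166.2))]
g=[500,163,153,.34]
for t in (0,1):
    x=cfit(o,g,t); cfit(o[:2],g,t)
s,p,R=tool(); print('grip in tool',(R.T@(x[:3]-p)).round(1))
for n,pt in dict(lens=LENS,kt=KT,sadA=(0,-20,-50),jR=(19,75,-72),jL=(-19,75,-72)).items():
    Rm=Ro.from_euler('Z',x[3]).as_matrix(); print(n,proj('w7',x[:3]+Rm@np.array(pt)).round(),((proj('s7',x[:3]+Rm@np.array(pt))-[270,80])*4).round())
E
```

```text
grip [499.  162.6 150. ] yaw,pitch,roll [ 0.347  0.    -0.   ] res [ 0.4 -0.1 -0.1  0.  -1.2  0.4  0.  -0. ]
grip [499.1 162.5 149.4] yaw,pitch,roll [ 0.347 -0.     0.   ] res [-0. -0.  0. -0. -0.  0.]
grip [498.8 162.6 150.3] yaw,pitch,roll [0.346 0.003 0.   ] res [ 0.3 -0.1 -0.   0.  -1.2  0.3  0.1  0. ]
grip [499.1 162.5 149.4] yaw,pitch,roll [ 0.347  0.    -0.   ] res [-0. -0. -0. -0.  0. -0.]
grip in tool [ -0.  -50.7   0.8]
lens [429. 203.] [403. 346.]
kt [316. 225.] [301. 254.]
sadA [316. 296.] [244. 517.]
jR [344. 149.] [342. 481.]
jL [286. 149.] [269. 469.]
```

Run:
```python
from h import *
plan([519,-241,185],(np.cos(.056),-np.sin(.056)))
```

```text
clock 7.15 pos [498.1 162.4  99.6] open 0.3 F [ 0.1  0.  -2.4]
R cols x,y,z [[0.335, -0.942, 0.0], [0.001, 0.0, -1.0], [0.942, 0.335, 0.001]]
shift [ 9.676 -2.137 -2.884]
turn 4.556
turn -31.444
q [ 0.312  0.29   1.922  0.     0.929 -0.029]
```

```bash
python3 -m pendant '[1,0,-0.5,0,0,1,0.3,-1,0,0.2,1,1,-1.5,-0.3,0.5,1,1.8,-2.1,-0.5,0.9,1,2.7,-2.1,-0.8,1.3,1,3.6,-2.1,-1.1,1.7,1,4.5,-2.1,-1.4,2.1,1,5.4,-2.1,-1.6,2.5,1,6.3,-2.1,-1.9,2.9,1,7.2,-2.1,-2.1,3.4]'
python3 - <<'E'
from h import *
plan([519,-241,185],(np.cos(.056),-np.sin(.056)))
E
```

```text
clock: 8.15
tool_pos: [514.0, -138.5, 181.9]
tcp_rot: [-0.51, 0.511, -0.49, 0.488]
force: [0.7, 1.3, -0.7]
opening: 0.298
clock 8.15 pos [ 514.  -138.5  181.9] open 0.298 F [ 0.7  1.3 -0.7]
R cols x,y,z [[0.043, -0.999, -0.001], [-0.003, 0.001, -1.0], [0.999, 0.043, -0.003]]
shift [ 2.564 -0.081  0.013]
turn 1.138
turn -34.862
q [-0.266  0.206  1.824 -0.     1.114 -0.309]
```

```bash
python3 -m pendant '[1,0.9,-0.05,0,0.5,1,1.7,-0.05,0,0.8,1,2.2,-0.05,0,1.1,1,2.5,-0.05,0,1.15,1,2.5,-0.05,0,1.15,1,2.5,-0.05,0,1.15]'
python3 - <<'E'
from h import *
plan([519,-241,185],(np.cos(.056),-np.sin(.056)))
snap('wrist','w8'); snap('scene','s8'); snap('top','t8')
crop('s8',60,100,260,300,3,'s8c')
E
```

```text
clock: 8.75
tool_pos: [519.4, -236.2, 184.8]
tcp_rot: [0.486, -0.486, 0.514, -0.513]
force: [0.2, 0.1, -2.2]
opening: 0.296
clock 8.75 pos [ 519.4 -236.2  184.8] open 0.296 F [ 0.2  0.1 -2.2]
R cols x,y,z [[-0.055, -0.998, -0.001], [-0.001, 0.001, -1.0], [0.998, -0.055, -0.001]]
shift [ 0.12  -0.005 -0.002]
turn 0.011
turn -35.989
q [-0.43   0.263  1.743  0.     1.137 -0.375]
```

View pics/w8.png

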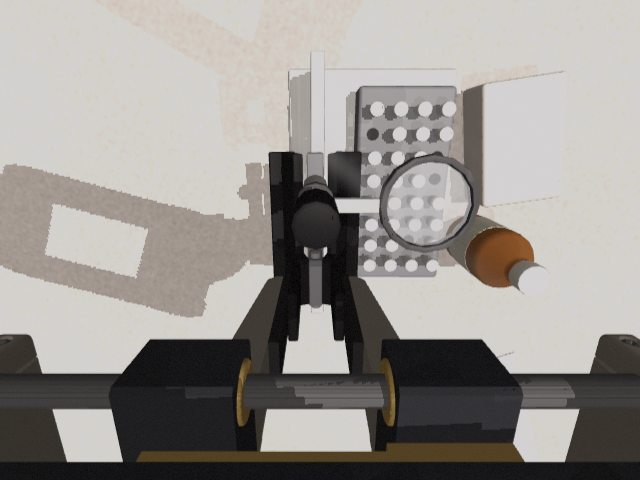

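View pics/s8.png

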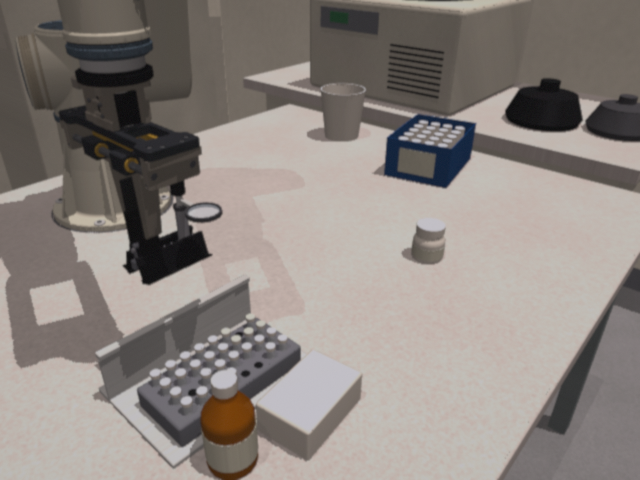

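Run:
```python
from h import *
crop('w8',280,40,360,165,6,'w8c')
o=[('w8',LENS,(429,203)),('w8',KT,(316,225))]
x=cfit(o,[520,-236,235,-.05])
s,p,R=tool();print(p,(R.T@(x[:3]-p)).round(1), s['clock'])
```

```text
grip [ 519.3 -236.9  232.7] yaw,pitch,roll [-0.047  0.     0.   ] res [-0. -0.  0.  0.  0.  0.]
[ 519.73816746 -235.98168197  185.46213585] [  1.  -47.3  -0.4] 8.9
```

View pics/w8c.png

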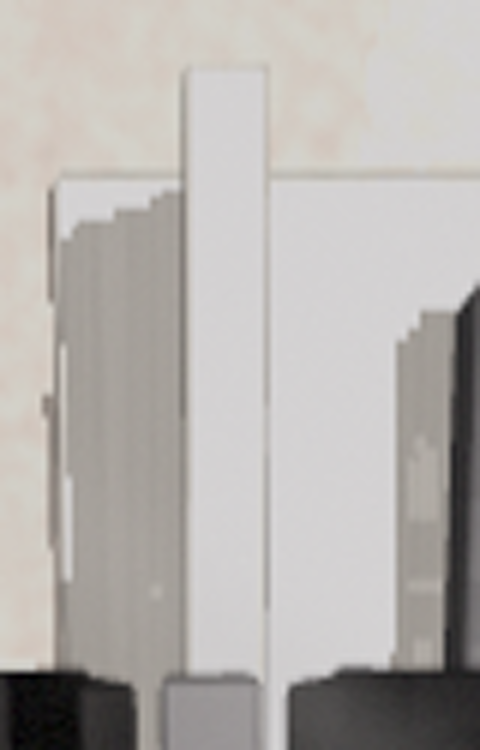

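Run:
```python
from h import *
a=atz('w8',(317.7,51.7),85); b=atz('w8',(317.6,150),85); print(a,b,'yaw',np.arctan2(*(a-b)[:2]))
# rim end y: a row 51.7 
g=np.array([519.3,-236.9,232.7])
for yaw in (-.047,-.056):
  Rm=Ro.from_euler('Z',yaw).as_matrix()
  # saddle end ~ y=+75, z=-58 .. centre; 
  for pt in ((0,75,-58),(0,-20,-58),(0,75,-50),(0,55,4)): print(yaw,pt,proj('w8',g+Rm@np.array(pt)).round(1))
d=(a-b)[:2]/np.linalg.norm((a-b)[:2]); n=np.array([d[1],-d[0]]); print('offset of grip across rim',(g[:2]-b[:2])@n, 'mid from end', a[:2]-120*d)
```

```text
[528.50079064 -87.80797108  85.        ] [ 524.30011302 -165.06294175   85.        ] yaw 0.05432071324425475
-0.047 (0, 75, -58) [315.6 150.7]
-0.047 (0, -20, -58) [316.7 290. ]
-0.047 (0, 75, -50) [315.6 151.3]
-0.047 (0, 55, 4) [315.9 200.9]
-0.056 (0, 75, -58) [316.7 150.7]
-0.056 (0, -20, -58) [316.5 290. ]
-0.056 (0, 75, -50) [316.8 151.3]
-0.056 (0, 55, 4) [316.9 200.9]
offset of grip across rim -1.0924163742022692 mid from end [ 521.98551031 -207.63097022]
```

```bash
python3 -m pendant '[1,0,0.4,0.03,0,1,0,0.8,0.03,0,1,0,1.2,0.03,0,1,0,1.5,0.03,0,1,0,1.7,0.03,0,1,0,1.8,0.03,0,1,0,1.8,0.03,0,1,0,1.8,0.03,0]'
python3 - <<'E'
from h import *
plan([519,-241,94],(np.cos(.054),-np.sin(.054)))
snap('wrist','w9'); snap('scene','s9')
crop('s9',80,180,260,330,4,'s9c'); crop('w9',240,40,400,340,2,'w9c')
E
```

```text
clock: 9.7
tool_pos: [521.4, -237.3, 114.1]
tcp_rot: [-0.486, 0.486, -0.513, 0.514]
force: [0.4, -0.8, -1.7]
opening: 0.3
clock 9.7 pos [ 521.4 -237.3  114.1] open 0.3 F [ 0.4 -0.8 -1.7]
R cols x,y,z [[-0.055, -0.998, 0.0], [0.001, -0.0, -1.0], [0.998, -0.055, 0.001]]
shift [ 0.096  0.504 -0.054]
turn -0.016
turn 35.984
q [-0.43   0.341  1.807  0.     0.993 -0.374]
```

View pics/s9c.png

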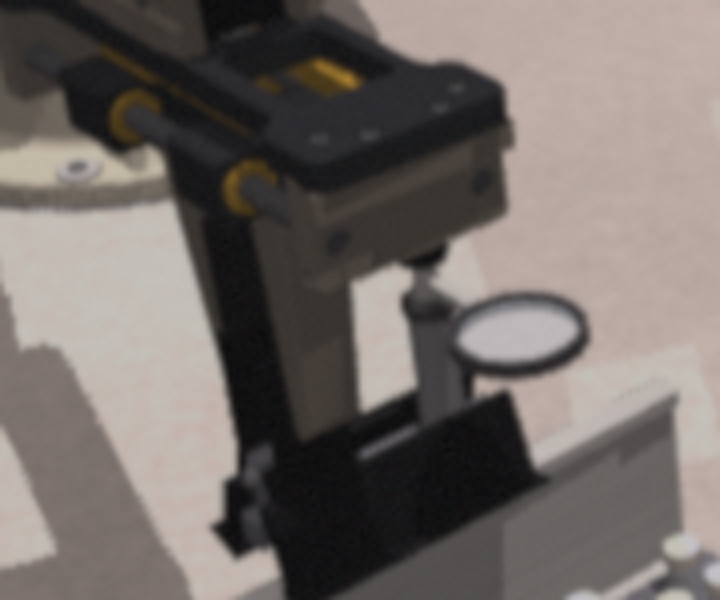

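View pics/w9.png

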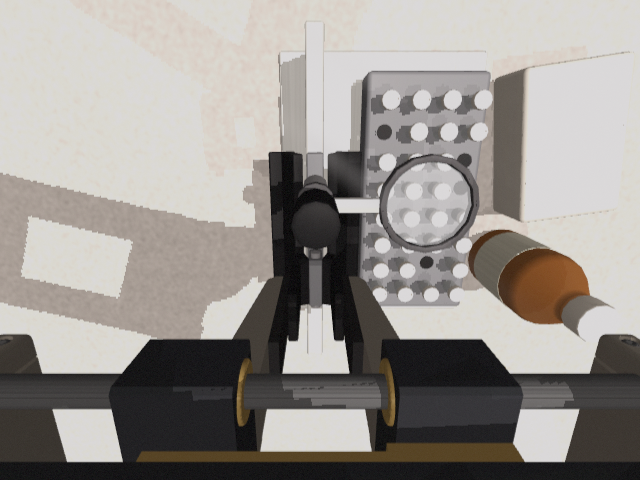

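```bash
python3 -m pendant '[1,0,0.08,0,0,1,0,0.16,0,0,1,0,0.24,0,0,1,0,0.3,0,0,1,0,0.34,0,0,1,0,0.38,0,0,1,0,0.38,0,0]'
python3 - <<'E'
from h import *
plan([519,-241,94])
E
```

```text
clock: 10.5
tool_pos: [520.9, -237.1, 98.2]
tcp_rot: [0.486, -0.486, 0.514, -0.514]
force: [0.4, 0.4, -1.3]
opening: 0.3
clock 10.5 pos [ 520.9 -237.1   98.2] open 0.3 F [ 0.4  0.4 -1.3]
R cols x,y,z [[-0.055, -0.998, -0.0], [-0.0, 0.0, -1.0], [0.998, -0.055, -0.0]]
shift [ 0.1    0.104 -0.041]
```

```bash
python3 -m pendant '[1,0,0.04,0,0,1,0,0.08,0,0,1,0,0.08,0,0]' ; python3 -m pendant '[1,0,0.04,0,0,1,0,0.06,0,0,1,0,0.06,0,0]'
python3 - <<'E'
from h import *
snap('wrist','w10'); snap('scene','s10')
crop('s10',80,200,240,330,4,'s10c'); crop('w10',260,130,360,360,2,'w10c')
E
```

```text
clock: 10.8
tool_pos: [520.9, -237.1, 95.1]
tcp_rot: [0.486, -0.486, 0.514, -0.514]
force: [-0.8, 0.6, -1.9]
opening: 0.301
clock: 11.1
tool_pos: [521.2, -237.3, 94.2]
tcp_rot: [-0.486, 0.486, -0.513, 0.514]
force: [-3.1, 2.0, 10.3]
opening: 0.299
```

View pics/s10c.png

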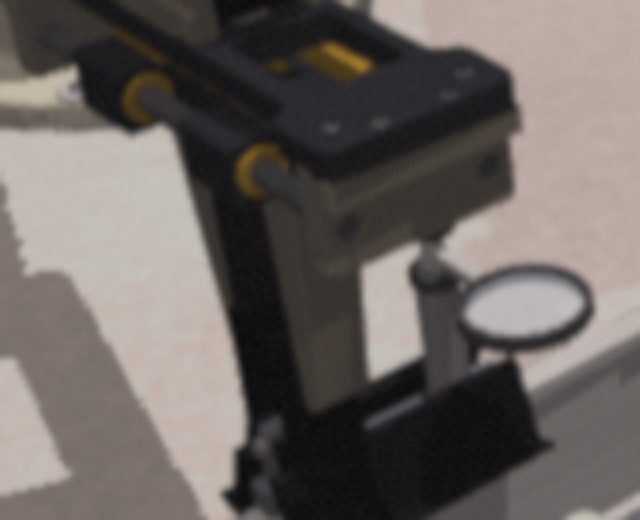

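View pics/w10.png

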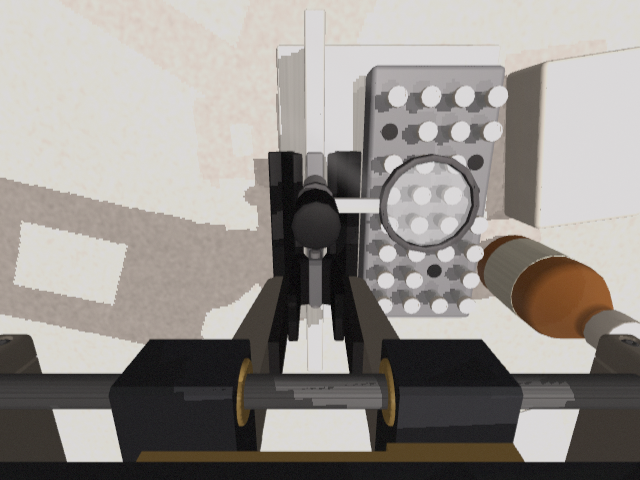

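```bash
python3 -m pendant '[0.35,0,0,0,0,0.25,0,0,0,0,0.15,0,0,0,0,0.05,0,0,0,0,-0.05,0,0,0,0,-0.15,0,0,0,0,-0.3,0,0,0,0,-0.4,0,0,0,0,-0.4,0,0,0,0]'
python3 - <<'E'
from h import *
plan([519,-241,94])
snap('wrist','w11'); snap('scene','s11')
crop('s11',80,200,240,330,4,'s11c')
E
```

```text
clock: 12.1
tool_pos: [521.0, -237.2, 92.9]
tcp_rot: [-0.486, 0.486, -0.514, 0.514]
force: [-0.1, 0.7, -0.7]
opening: 0.701
clock 12.1 pos [ 521.  -237.2   92.9] open 0.701 F [-0.1  0.7 -0.7]
R cols x,y,z [[-0.055, -0.998, 0.0], [0.0, -0.0, -1.0], [0.998, -0.055, 0.0]]
shift [ 0.098 -0.028 -0.046]
```

View pics/s11c.png

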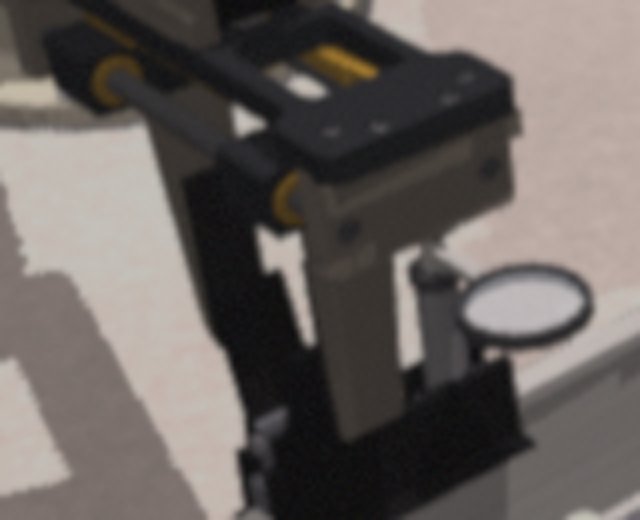

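View pics/w11.png

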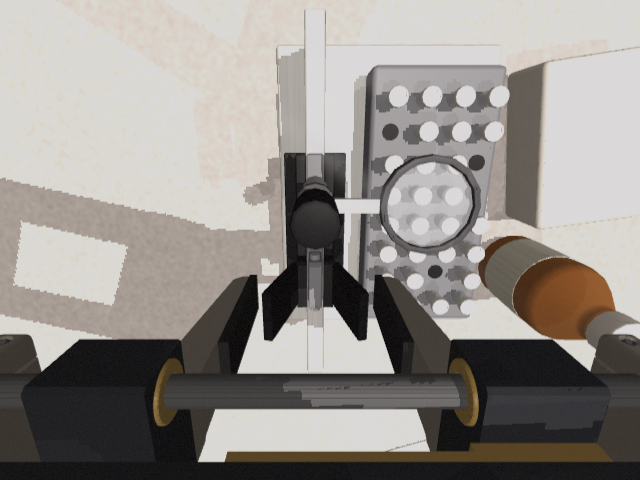

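Run:
```python
from h import *
o=[('w11',LENS,(430,203)),('w11',KT,(316,224.5)),('s11',LENS,(80+526/4,200+306/4))]
x=cfit(o,[520,-236,143,-.05]); cfit(o[:2],[520,-236,143,-.05])
Rm=Ro.from_euler('Z',x[3]).as_matrix(); k=x[:3]+Rm@np.array(KM); print('knob',k)
s,p,R=tool(); print('knob in tool',(R.T@(k-p)).round(1),'grip in tool',(R.T@(x[:3]-p)).round(1))
a=np.array([522,-207.6,85]);c,sn=np.cos(-.054),np.sin(-.054)
Rr=Ro.from_euler('Z',-.054).as_matrix(); print('grip in rim',Rr.T@(x[:3]-a))
crop('w11',280,120,360,330,3,'w11c')
```

```text
grip [ 520.6 -237.3  142.1] yaw,pitch,roll [-0.054 -0.    -0.   ] res [-0.1  0.1  0.1 -0.   0.2 -0.1 -0.  -0. ]
grip [ 520.6 -237.2  142.3] yaw,pitch,roll [-0.054 -0.    -0.   ] res [ 0. -0. -0. -0. -0. -0.]
knob [ 523.59630104 -182.33731041  175.06641401]
knob in tool [-54.9 -82.2  -0.5] grip in tool [  0.1 -49.2  -0.4]
grip in rim [  0.22611771 -29.68797592  57.06641401]
```

View pics/w11c.png

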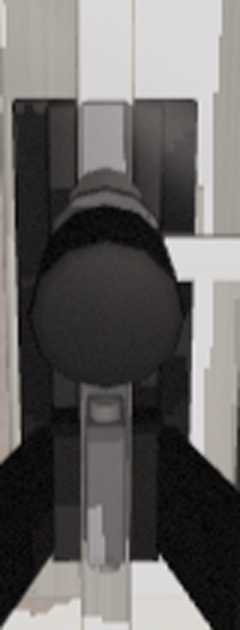

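```bash
python3 -m pendant '[-0.4,0,-0.3,0,0,-0.4,0,-0.7,0,0,-0.4,0,-1.2,0,0,-0.4,0,-1.7,0,0,-0.4,0,-2.1,0,0,-0.4,0,-2.1,0,0,-0.4,0,-2.1,0,0]'
python3 - <<'E'
from h import *
plan([519,-241,94])
snap('wrist','w12'); snap('scene','s12'); snap('top','t12'); crop('s12',80,130,240,290,4,'s12c')
E
```

```text
clock: 12.9
tool_pos: [521.1, -237.2, 177.2]
tcp_rot: [-0.486, 0.486, -0.513, 0.514]
force: [0.2, -0.2, 0.4]
opening: 0.701
clock 12.9 pos [ 521.1 -237.2  177.2] open 0.701 F [ 0.2 -0.2  0.4]
R cols x,y,z [[-0.055, -0.998, 0.0], [0.001, -0.0, -1.0], [0.998, -0.055, 0.001]]
shift [ 0.096  2.081 -0.05 ]
```

View pics/w12.png

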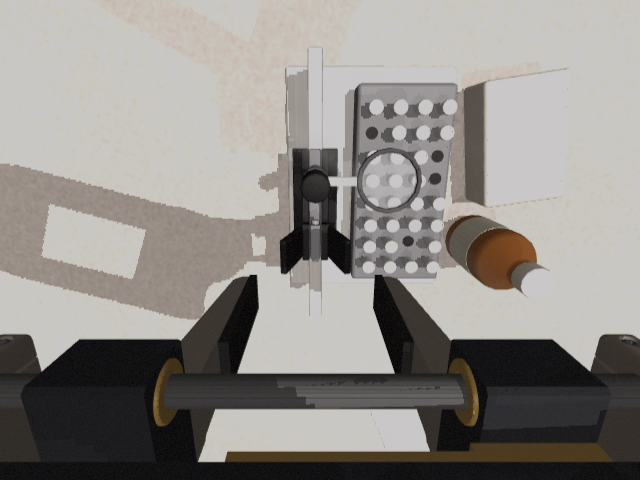

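View pics/s12c.png

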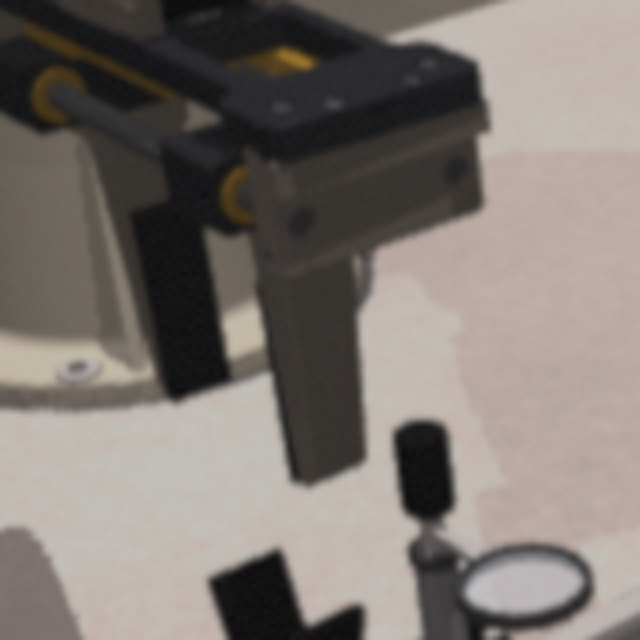

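```bash
python3 -m pendant '[-0.4,-0.6,0,0,0,-0.4,-1.2,0,0,0,-0.4,-1.37,0,0,0,-0.4,-1.37,0,-0.01,0,-0.4,-1.37,0.4,-0.01,0,-0.4,-1.37,0.8,-0.01,0,-0.4,-1.37,1.1,-0.01,0,-0.4,-1.37,1.15,-0.01,0,-0.4,-1.37,1.15,-0.01,0]'
python3 - <<'E'
from h import *
plan([523.6,-182.3,131])
snap('scene','s13'); crop('s13',80,130,240,290,4,'s13c'); snap('wrist','w13')
E
```

```text
clock: 13.95
tool_pos: [523.4, -182.8, 130.5]
tcp_rot: [0.486, -0.486, 0.514, -0.514]
force: [-0.5, -0.5, -0.1]
opening: 0.698
clock 13.95 pos [ 523.4 -182.8  130.5] open 0.698 F [-0.5 -0.5 -0.1]
R cols x,y,z [[-0.056, -0.998, -0.0], [-0.001, 0.0, -1.0], [0.998, -0.056, -0.001]]
shift [-0.012 -0.012  0.004]
```

View pics/s13c.png

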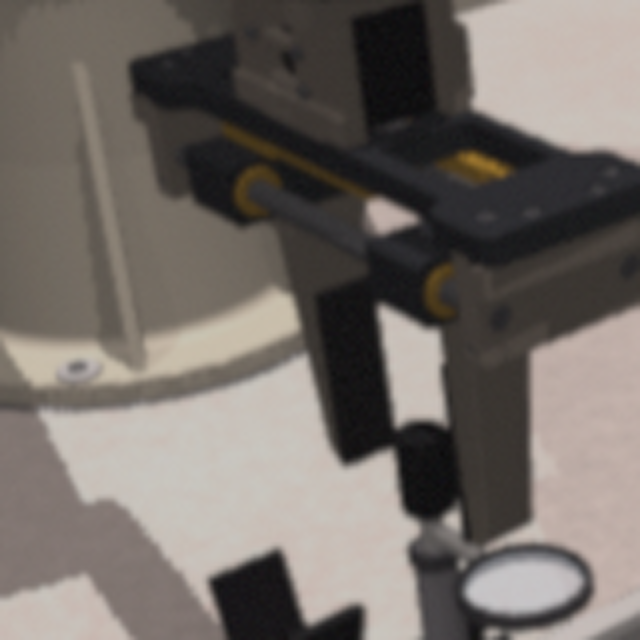

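View pics/w13.png

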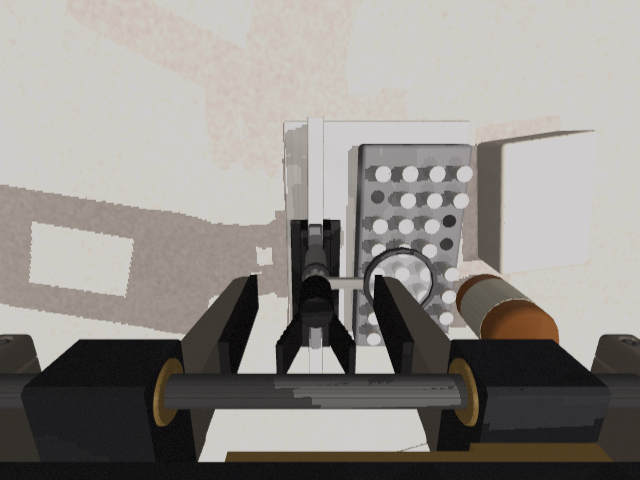

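```bash
python3 -m pendant '[1,0,0,0,0,1,0,0,0,0,1,0,0,0,0,1,0,0,0,0,1,0,0,0,0,1,0,0,0,0,1,0,0,0,0,1,0,0,0,0]' 25
python3 - <<'E'
from h import *
plan([523.6,-182.3,131])
snap('scene','s14'); crop('s14',80,130,240,290,4,'s14c'); snap('wrist','w14')
E
```

```text
clock: 14.85
tool_pos: [523.7, -182.4, 130.9]
tcp_rot: [-0.486, 0.486, -0.514, 0.514]
force: [-0.4, 0.2, 0.5]
opening: 0.188
clock 14.85 pos [ 523.7 -182.4  130.9] open 0.188 F [-0.4  0.2  0.5]
R cols x,y,z [[-0.055, -0.998, 0.0], [0.0, -0.0, -1.0], [0.998, -0.055, 0.0]]
shift [-0.002 -0.003 -0.002]
```

View pics/s14c.png

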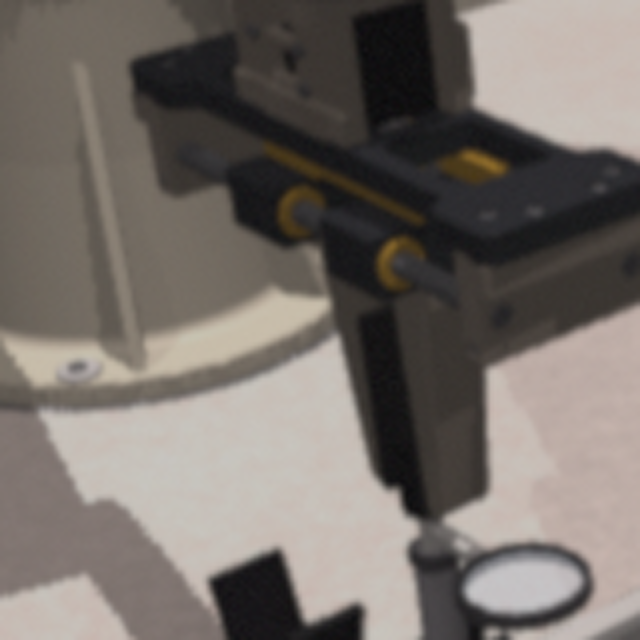

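```bash
python3 -m pendant '[1,0,0,0,0,1,0,-0.05,0,0,1,0,-0.1,0,0,1,0,-0.2,0,0,1,0,-0.3,0,0,1,0,-0.4,0,0,1,0,-0.5,0,0,1,0,-0.5,0,0]' 30
python3 - <<'E'
from h import *
plan([523.6,-182.3,131])
snap('scene','s15'); crop('s15',80,130,240,290,4,'s15c'); snap('wrist','w15')
E
```

```text
clock: 15.75
tool_pos: [523.7, -182.4, 151.4]
tcp_rot: [-0.486, 0.486, -0.514, 0.514]
force: [0.2, 0.1, -3.9]
opening: 0.189
clock 15.75 pos [ 523.7 -182.4  151.4] open 0.189 F [ 0.2  0.1 -3.9]
R cols x,y,z [[-0.055, -0.998, 0.0], [0.0, -0.0, -1.0], [0.998, -0.055, 0.0]]
shift [-0.003  0.511 -0.004]
```

View pics/s15c.png

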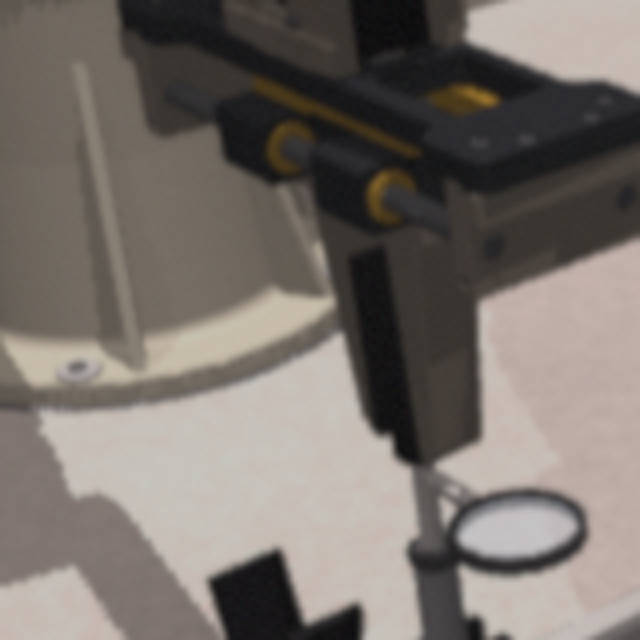

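```bash
python3 -m pendant '[1,0,-0.1,0,0,1,0,-0.2,0,0,1,0,-0.3,0,0,1,0,-0.4,0,0,1,0,-0.5,0,0,1,0,-0.6,0,0,1,0,-0.68,0,0,1,0,-0.73,0,0,1,0,-0.73,0,0,1,0,-0.73,0,0]' 30
python3 - <<'E'
from h import *
plan([523.6,-182.3,181])
snap('scene','s16'); crop('s16',160,215,240,295,8,'s16c'); snap('wrist','w16')
E
```

```text
clock: 16.85
tool_pos: [523.6, -182.4, 180.0]
tcp_rot: [-0.486, 0.486, -0.514, 0.514]
force: [-0.4, -0.2, -6.7]
opening: 0.187
clock 16.85 pos [ 523.6 -182.4  180. ] open 0.187 F [-0.4 -0.2 -6.7]
R cols x,y,z [[-0.055, -0.998, -0.0], [0.0, -0.0, -1.0], [0.998, -0.055, 0.0]]
shift [-0.003 -0.025 -0.001]
```

View pics/s16c.png

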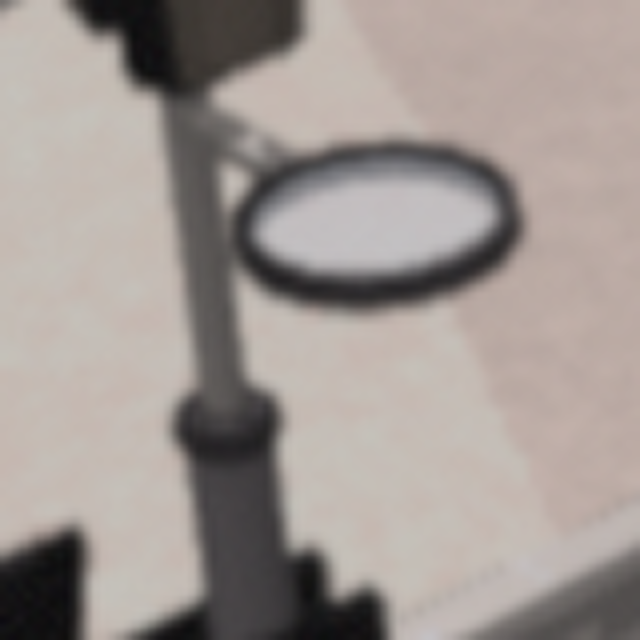

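View pics/w16.png

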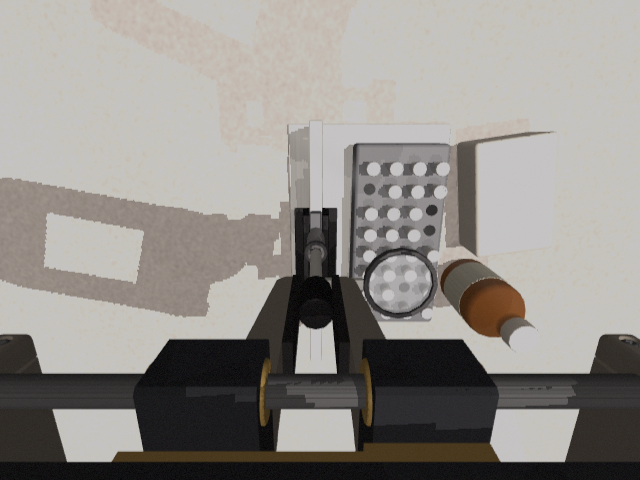

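Run:
```python
from h import *
Rm=Ro.from_euler('Z',-.054).as_matrix();g=np.array([520.6,-237.3,142.2])
for d in (0,44,47,50,53,56): print(d,proj('s16',g+Rm@np.array([50,55,11+d])).round(1),proj('w16',g+Rm@np.array([50,55,11+d])).round(1),proj('w16',g+Rm@np.array([0,55,48+d])).round(1))
crop('w16',290,190,350,290,6,'w16c')
print(proj('s16',g+Rm@np.array([0,55,4])),proj('w16',g+Rm@np.array([0,55,4])))
```

```text
0 [211.6 276.3] [384.5 254.2] [316.5 274.2]
44 [208.2 246.6] [398.8 278.6] [316.8 308.6]
47 [208.  244.5] [399.9 280.6] [316.8 311.6]
50 [207.7 242.4] [401.2 282.7] [316.8 314.7]
53 [207.5 240.3] [402.4 284.9] [316.9 317.9]
56 [207.3 238.1] [403.7 287.1] [316.9 321.2]
[189.07853367 266.14192817] [316.34719119 251.20558818]
```

View pics/w16c.png

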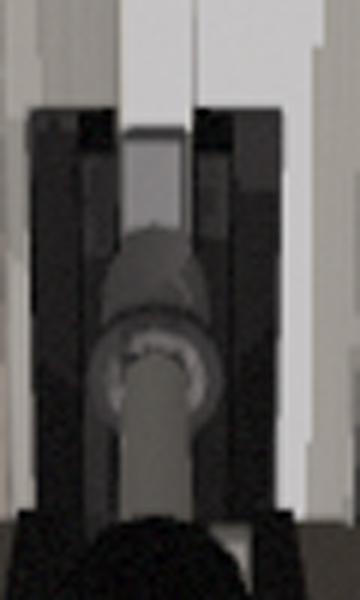

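```bash
python3 -m pendant '[1,0,-0.02,0,0,1,0,-0.02,0,0,1,0,-0.02,0,0,1,0,-0.02,0,0]' 30
python3 - <<'E'
from h import *
plan([523.6,-182.3,181]); snap('scene','s17'); crop('s17',160,215,240,295,8,'s17c')
E
```

```text
clock: 17.35
tool_pos: [523.6, -182.4, 180.8]
tcp_rot: [0.486, -0.486, 0.514, -0.514]
force: [-0.0, -0.4, -6.3]
opening: 0.187
clock 17.35 pos [ 523.6 -182.4  180.8] open 0.187 F [-0.  -0.4 -6.3]
R cols x,y,z [[-0.055, -0.998, -0.0], [-0.0, 0.0, -1.0], [0.998, -0.055, -0.0]]
shift [-0.003 -0.005 -0.   ]
```

View pics/s17c.png

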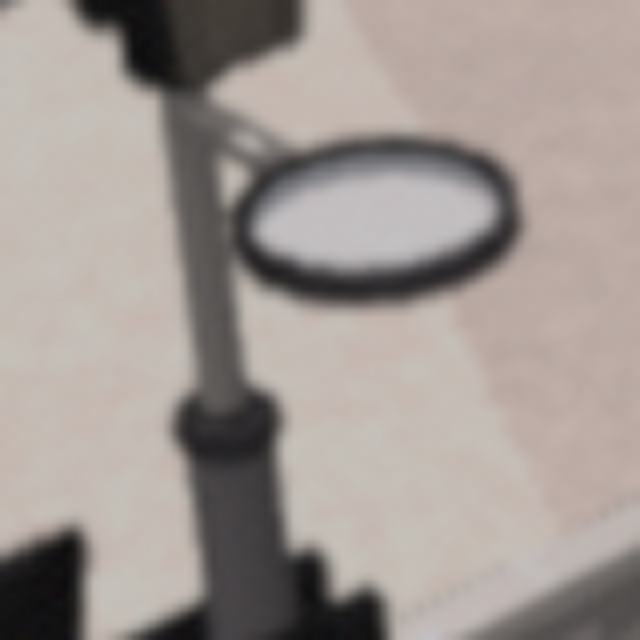

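The picture shows the lens raised and level, the rod straight and the tube mouth where it was, with the dark band at the mouth at about (225, 400) in the crop. The hold is steady, so I'm handing the job in.

```bash
python3 -c "
from bench import r
print(r.finish_job()); print(r.state()['tool_pos'])"
```

```text
the job is handed in; nothing more can be done
None
the job is handed in; nothing more can be done
```

The magnifier is clipped on the rim with its lens over the tubes, and I handed the job in with the gripper holding the rod about 50 mm out. The hand-in reports no verdict, so this rests on my own checks. The clock read about 17.4 s at the last move.

**Clip:** After I let go, the camera fit put the grip point 0.2 mm off the rim's midline and 57 mm above its top. It was in line within about 0.01 rad, with the lens about 25 mm along the rim from its middle. The wrist picture showed the fingers clear of both levers.

**Rod:** The gripper rose 49.9 mm with the knob held. About 1 mm before the end of the pull, the lens height in the scene picture gave 49 mm. The final pull was about 6.3 N, near the expected 5.5 N, so I saw no sign of the knob slipping. The dark ring was visible at the mouth of the tube.

**Disagreements:**
- **Finger length:** The fingers end about 35 mm short of the reported TCP. My first attempt therefore closed above the levers without touching anything. I corrected for this from then on.
- **Grip force:** The first squeeze on the bench gave about 33 N at the wrist, which went away on lifting.
- **Rim position:** The top and wrist cameras differ by about 2 mm on where the rim is.

The bottle, the jar and the box were not approached and looked undisturbed in the pictures where they appear.

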